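# Load the bench arbor and press the stack home

### The arm

A 6-joint arm with a two-finger parallel gripper is mounted at the origin on the work surface. World frame = base frame: x ahead of the robot, y to its left, z up, the work surface at z = 0. Lengths are in m, angles in rad, forces in N, time in s.
With the tool pointing down it reaches from about 0.35 to 0.875 m from the base axis. Payload 15.5 kg.
Tool frame: the origin (TCP) lies between the finger pads; the fingertips stand 19 mm ahead of it and the grasp point (between the pads) is the TCP (arm.finger_overhang is the distance from the TCP to the fingertips, in m); z points along the fingers, y is the direction in which the jaws open and shut (so a half turn about z gives the same grasp; the last joint's range is limited). The gripper opens to 85 mm and grips with 20 to 120 N. Pads are 22 mm wide; open, the fingers measure 114 mm over their backs; the gripper's body (76 mm by 85 mm) begins 54 mm behind the grasp point. The pads swing forward as they close: fully open they stand 13 mm farther back than shut.
Start: joints at [-1.234, 0.494, 1.345, -0, 1.302, -0.096], TCP at [0.262, -0.567, 0.25] pointing down, gripper open.
Joint ranges: [-2.91, 2.91], [-0.82, 2.16], [0.22, 2.67], [-1.22, 4.37], [0.12, 2.79], [-3.08, 3.08]. Speed limits (rad/s): [1.89, 1.89, 2.57, 3.01, 3.01, 3.01].

### API

Orientations are given as [roll, pitch, yaw] about the fixed x, y, z axes, in that order (R = Rz(yaw) Ry(pitch) Rx(roll)).
In Python, from station import readout, viewer, ticket, models, arm gives the robot as it stands. The module is installed in compiled form; this text tells all that it offers.
- The arm moves only by the tool play_rows, never from a script. Its argument "plan" is a list of rows, each a list of 3 entries, a list of its own where there are three numbers: the shift along the tool's x, y, z in m, then the turn, a rotation vector about the tool's x, y, z in rad, then the closure, from -1 (fully open) to 1 (shut). In form: [[[x, y, z], [ax, ay, az], grip], ...]. A call has 1 to 12 rows; each row shifts and turns the commanded pose from where the row before left it, along the tool's axes as they then stand; what a row does not reach is not made up. A row lasts 1/12 s, in which the tool goes at most 41.7 mm and 7.16 degrees, less where a joint would pass 70% of its speed; a pose out of reach is approached as far as the arm can. A call is refused whole if a number of a shift passes 0.0417 or a number of a turn 0.125, either way. A call with a gripper value outside its range is refused whole. The fingers move at their own pace and stop on an object; "grip_force" is the grip in N (left out, the last holds). Time passes only in rows, so rows that do not move let the fingers close. It gives the time, the measured TCP pose, the force and the opening at its end, in the units of the state.
- readout.read_state(): the state, without advancing time (a new reading comes with each control period).
- viewer.read_camera(name): name is "side" or "top" or "wrist"; returns a dict with "color" (480x640x3 uint8, blue, green, red), "z_map" (480x640 float32, m along the optical axis (not along the pixel's ray), 0 where there is no reading), "camera_matrix" (3x3 intrinsics, pixels), "dist_coeffs" ([k1, k2, p1, p2, k3] as OpenCV has them; the pictures are not rectified), "position" and "attitude" of the camera in the world. Camera axes: x right, y down, z forward; pixel columns grow to the right and rows downward; lengths in m; the calibration is good to about 2 mm. A picture is of the moment at which its call begins.
- ticket.job_done(): hands the job in, once; it reports no verdict.
Trained networks look in the newest picture that a camera, given by its name, has taken for a name from the list of things; names that differ only in an ending like _2 or _b are one class to them, and where a whole thing is asked for, a point or a joint stands for the part that bears it (a point fixed in the world has none). Each returns a list of dicts, best first, with "confidence" (0 to 1); they miss things now and then, are a little off and sometimes report something else, mostly with a low value. They report only what shows in the picture. A call takes as long as a camera call. They do not tell look-alikes from the thing itself.
- models.cut_out(camera, target): "pixels" (480x640 bool, what is visible of it) and "bbox" ([left, top, right, bottom] in pixels, round what is visible of it).
- models.spot_point(camera, target): "uv" ([column, row] in pixels: a listed point, or the origin of a listed thing).
The state is a dict: "t": time; "q": joint angles; "joint_velocities": joint speeds; "joint_efforts": joint torques, N m; "ee_pos": TCP position; "tcp_rot": TCP orientation; "ft_force": force on the tool from outside, world axes, zero at the start; "torque": the same for the moment, N m; "finger_gap": finger opening in m.
Only numpy, scipy, OpenCV 4.12 (cv2) and the standard library are available. Lean on these libraries where they do the work, as an engineer would, in place of code of your own. Each camera call takes 0.05 s, during which the arm holds its last target. There are 200 camera calls.

### The job

Load the upright arbor on the jeweller's bench: thread the spacer tube over the post first, then the flat washer, then the bushing with its wide shoulder down. Only when all three are on, push down through the bushing until the stiff sliding flange beneath the stack is fully home on its collar, bed it there with a steady push of about 22 newtons for half a second, never over 35 on any part, then let go. Leave the brick, bell, dapping block and jar where they are.

Things in the scene. Friction and masses are not known exactly. Their poses are not given: they have to be found in the camera images.
- arbor: Fixed arbor: dark steel plinth 85 x 85 mm let into the bench (22 to 34 mm showing), a fixed collar 32 mm across, and a plain upright steel post 12 mm in diameter with a tapered tip. Origin on the post axis 34 mm below the plinth top, z up along the post; collar top at 46 mm, post tip at 118 mm. Pushing any part against the arbor (post or flange) with over 35 N damages it
- post_tip (a point): Centre of the post's tip; z up along the post's axis
- flange_top (a point): Centre of the top face of the sliding flange, an aluminium disc 42 mm across and 8 mm thick around the post above the collar; it moves with the flange and is where the spacer sits
- flange (a joint): Travel of the sliding flange down the post, m: 0 at the top (top face 50 mm below the post tip), 0.014 home on the collar (64 mm below the tip, a firm stop; counts as home from 0.0126). Starts at 0 to 0.004. It drags: about 9 N to move, plus 40 N per m/s; it stays where it is left
- board: White soldering board, fixed, 270 x 290 x 12 mm, lying flat on the bench; origin at the centre of its underside, its top 12 mm above that. The spacer, washer and bushing start on it in a row along its y, about 85 mm apart, in any order; the fire brick lies along its far (+x) edge
- spacer: Loose plain steel tube standing on end, outside 26 mm, bore 13.6 mm, 22 mm high, about 70 g. Origin at the centre of its lower end, z along the bore; either end may be down
- washer: Loose flat steel washer lying flat, outside 40 mm, bore 13.6 mm, 8 mm thick, about 70 g. Origin at the centre of its underside, z along the bore
- bushing: Loose shouldered steel bushing standing shoulder down: a shoulder disc 40 mm across and 6 mm high, above it a barrel 24 mm across and 22 mm high (28 mm in all), bore 13.6 mm right through, about 105 g. Origin at the centre of the shoulder's underside, z up towards the barrel
- brick: Bystander: loose fire brick 55 x 115 x 30 mm lying on the board; origin at the centre of its underside
- bell: Bystander: small brass bell-shaped weight 60 mm across, 56 mm high; origin at the centre of its underside
- dapping_block: Bystander: 45 mm steel dapping cube; origin at the centre of its underside
- jar: Bystander: glass jar 56 mm across, 70 mm high; origin at the centre of its underside
There are look-alikes about, which are no part of the job. Leave any orange or turquoise look-alike of the bushing alone.

How it is judged:
By the outcome, as a careful person would: the job done as asked, in the order asked, and still so for the second after the job is handed in, with the robot touching nothing.
It also fails if it takes over 72 s, if anything falls off the work surface, if the arm or the gripper's body presses on something with over 40 N, if the wrist force passes 120 N, or if a joint passes its speed limit or range.

## Working session

There is one attempt and no reset: what is moved stays moved. The work goes in short steps, Python scripts to look and compute and a tool call to move; the robot and the scene stay as the last step left them, time stands still between calls to the robot, and variables do not carry over. Pictures are saved under pics/ and viewed, about 8 in all and at most 12, crops included, and the job is handed in when it is done.

Besides the shell and the picture viewer there is one more tool, called after "Emit:" as name([rows], argument=value, ...), one row to a line, values as JSON. play_rows: Moves the arm, as the interface text tells. Its arguments: {"type":"object","properties":{"plan":{"type":"array"},"grip_force":{"type":"number"}},"required":["plan"]}

```bash
mkdir -p pics
cat > h.py <<'E'
import numpy as np, cv2
from scipy.spatial.transform import Rotation as R
from station import readout, viewer, ticket, models, arm
def rot(a):
    a=np.array(a,float)
    return a if a.shape==(3,3) else R.from_euler('xyz',a).as_matrix()
def cloud(c,mask):
    z=c['z_map']; v,u=np.nonzero(mask&(z>0)); 
    n=cv2.undistortPoints(np.stack([u,v],1).astype(float)[:,None],c['camera_matrix'],np.array(c['dist_coeffs']))[:,0]
    p=np.c_[n,np.ones(len(n))]*z[v,u][:,None]
    return p@rot(c['attitude']).T+np.array(c['position']),u,v
E
python3 - <<'E'
from h import *
s=readout.read_state(); print(s)
for n in ['top','side']:
    c=viewer.read_camera(n); cv2.imwrite(f'pics/{n}0.png',c['color'])
    print(n,c['camera_matrix'].tolist(),c['dist_coeffs'],c['position'],c['attitude'])
    for t in ['arbor','flange','board','spacer','washer','bushing','brick','bell','dapping_block','jar']:
        for d in models.cut_out(n,t)[:4]:
            p,u,v=cloud(c,d['pixels']); 
            zt=np.percentile(p[:,2],95); top=p[p[:,2]>zt-.004]
            print(n,t,round(d['confidence'],2),np.array(d['bbox']).round(),'zt',zt.round(4),'top mid',((top.max(0)+top.min(0))/2)[:2].round(4),'ext',np.ptp(top,axis=0)[:2].round(3))
    for t in ['post_tip','flange_top']: print(t,[(d['confidence'],d['uv']) for d in models.spot_point(n,t)[:2]])
E
```

```text
{'t': 0.0, 'q': array([-1.23351112e+00,  4.94208929e-01,  1.34614373e+00,  2.25809721e-05,
        1.30248813e+00, -9.54709003e-02]), 'joint_velocities': array([-4.05773838e-04,  6.84029640e-05,  2.02313479e-03,  1.27510804e-03,
        2.60173979e-03,  5.60094474e-04]), 'joint_efforts': array([ 1.28173051e-03, -8.82173109e+01, -3.83871746e+01, -9.38858489e-05,
        9.85986844e-03, -3.38734331e-06]), 'ee_pos': array([ 0.26202193, -0.56704989,  0.24967996]), 'tcp_rot': array([-3.14035228e+00, -1.40646219e-04,  4.32750017e-01]), 'ft_force': array([-0.68405174,  0.26526785,  0.64217744]), 'torque': array([-0.02577539,  0.0583451 ,  0.03620183]), 'finger_gap': 0.08519383534152546}
top [[467.8067278277947, 0.0, 318.89495340123284], [0.0, 467.8067278277947, 235.51095586486994], [0.0, 0.0, 1.0]] [0.03314913 0.         0.         0.         0.        ] [0.49471707 0.03544444 1.28916224] [-3.07569134  0.00823177 -1.55481277]
top arbor 0.88 [380. 257. 419. 293.] zt 0.0616 top mid [ 0.4756 -0.1718] ext [0.037 0.042]
top flange 0.49 [394. 268. 409. 284.] zt 0.063 top mid [ 0.4757 -0.1717] ext
[... 2628 characters left out ...]
7. 413.] zt 0.0273 top mid [0.5243 0.4223] ext [0.024 0.022]
side bushing 0.64 [232. 325. 252. 352.] zt 0.04 top mid [0.5279 0.2928] ext [0.023 0.021]
side brick 0.72 [202. 245. 261. 298.] zt 0.043 top mid [0.6708 0.1751] ext [0.063 0.119]
side bell 0.84 [288. 203. 315. 232.] zt 0.0497 top mid [ 0.6869 -0.0658] ext [0.016 0.016]
side dapping_block 0.76 [436. 186. 455. 212.] zt 0.046 top mid [ 0.4399 -0.3446] ext [0.05  0.054]
side jar 0.63 [384. 155. 407. 185.] zt 0.0705 top mid [ 0.5998 -0.3751] ext [0.049 0.049]
side jar 0.32 [282. 279. 302. 292.] zt 0.0211 top mid [0.5509 0.1246] ext [0.038 0.037]
post_tip [(0.6, [406.3, 193.7]), (0.33, [256.8, 309.0])]
flange_top [(0.57, [400.6, 211.2])]
```

Run:
```python
import cv2,numpy as np
a=cv2.imread('pics/top0.png')[175:310,150:500]; b=cv2.imread('pics/side0.png')[140:480,110:470]
a=cv2.resize(a,None,fx=2.28,fy=2.28); 
cv2.imwrite('pics/v1.png',a); 
l=cv2.resize(b,None,fx=1.75,fy=1.75); cv2.imwrite('pics/v2.png',l)
```

```text
(no output)
```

View pics/v1.png

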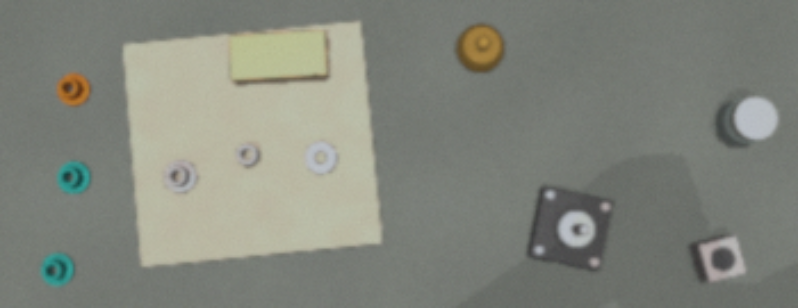

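View pics/v2.png

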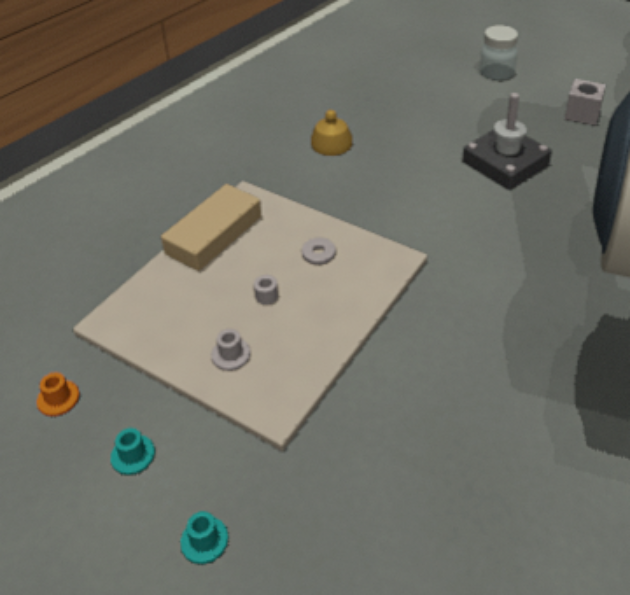

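Run:
```python
from h import *
s=readout.read_state(); print(s['t'],arm.finger_overhang,[a for a in dir(arm) if a[0]!='_'])
c=viewer.read_camera('wrist'); 
T=rot(s['tcp_rot']); print(c['camera_matrix'].tolist(),c['dist_coeffs'],'cam in tool',T.T@(np.array(c['position'])-s['ee_pos'])); print((T.T@rot(c['attitude'])).round(4))
print(np.median(c['z_map'][200:280,200:440]), readout.read_state()['t'])
```

```text
1.3 0.019 ['Unreachable', 'finger_overhang']
[[403.6862872539926, 0.0, 320.8765740958737], [0.0, 403.6862872539926, 244.71919628740466], [0.0, 0.0, 1.0]] [-0.09241898  0.          0.          0.          0.        ] cam in tool [ 8.36016517e-02 -4.93980304e-05 -1.24662159e-01]
[[ 1.000e-04 -9.457e-01 -3.251e-01]
 [ 1.000e+00  1.000e-04 -2.000e-04]
 [ 2.000e-04 -3.251e-01  9.457e-01]]
0.3936684 1.35
```

Emit:
play_rows([
  [[0.0298, -0.02245, 0], [0, 0, 0], -1],
  [[0.0298, -0.02245, 0], [0, 0, 0], -1],
  [[0.0298, -0.02245, 0], [0, 0, 0], -1],
  [[0.0298, -0.02245, 0], [0, 0, 0], -1],
  [[0.0298, -0.02245, 0], [0, 0, 0], -1],
  [[0.0298, -0.02245, 0], [0, 0, 0], -1],
  [[0.0298, -0.02245, 0], [0, 0, 0], -1],
  [[0.0298, -0.02245, 0], [0, 0, 0], -1],
  [[0.0298, -0.02245, 0], [0, 0, 0], -1],
  [[0.0298, -0.02245, 0], [0, 0, 0], -1],
  [[0.0298, -0.02245, 0], [0, 0, 0], -1],
  [[0.0298, -0.02245, 0], [0, 0, 0], -1],
])

```text
t: 2.35
ee_pos: [0.4744, -0.1711, 0.2505]
tcp_rot: [3.141, -0.0, 0.433]
ft_force: [0.3, -1.2, -0.2]
finger_gap: 0.0854
```

Emit:
play_rows([
  [[0, 0, 0.002], [0, 0, -0.1138], -1],
  [[0, 0, 0.002], [0, 0, -0.1138], -1],
  [[0, 0, 0.002], [0, 0, -0.1138], -1],
  [[0, 0, 0.002], [0, 0, -0.1138], -1],
  [[0, 0, 0.002], [0, 0, -0.1138], -1],
  [[0, 0, 0.002], [0, 0, -0.1138], -1],
  [[0, 0, 0.002], [0, 0, -0.1138], -1],
  [[0, 0, 0.002], [0, 0, -0.1138], -1],
  [[0, 0, 0.002], [0, 0, -0.1138], -1],
  [[0, 0, 0.002], [0, 0, -0.1138], -1],
  [[0, 0, 0], [0, 0, 0], -1],
  [[0, 0, 0], [0, 0, 0], -1],
])

```text
t: 3.35
ee_pos: [0.4738, -0.1728, 0.2303]
tcp_rot: [-3.142, -0.0, 1.567]
ft_force: [-0.0, -0.1, 1.1]
finger_gap: 0.0852
```

```bash
cat >> h.py <<'E'
def ray_at_z(c,uv,z):
    n=cv2.undistortPoints(np.array([[uv]],float),c['camera_matrix'],np.array(c['dist_coeffs']))[0,0]
    d=rot(c['attitude'])@np.r_[n,1]; p=np.array(c['position']); return p+d*(z-p[2])/d[2]
E
python3 - <<'E'
from h import *
c=viewer.read_camera('wrist'); cv2.imwrite('pics/w_arbor.png',c['color'][60:420,120:520]); np.savez('pics/arb.npz',**{k:np.array(v) for k,v in c.items()})
print(readout.read_state()['ee_pos'])
for t in ['post_tip','flange_top']:
    for d in models.spot_point('wrist',t)[:2]: print(t,d['confidence'],d['uv'],[ray_at_z(c,d['uv'],z).round(4) for z in (.11,.06)])
for t in ['flange','arbor']:
  for d in models.cut_out('wrist',t)[:1]:
    p,u,v=cloud(c,d['pixels']); print(t,d['confidence'],d['bbox'],[ (np.percentile(p[:,2],q)).round(4) for q in (1,5,25,50,75,95,99,100)])
m=np.ones((480,640),bool);p,u,v=cloud(c,m)
r=np.hypot(p[:,0]-.4735,p[:,1]+.1725)
for lo,hi in [(0,.005),(.009,.019),(.03,.04)]:
    k=(r>=lo)&(r<hi)&(p[:,2]>.015); print(lo,hi,k.sum(),np.percentile(p[k,2],[0,5,25,50,75,95,100]).round(4))
k=(p[:,2]>.08)&(r<.03); print('post pts',k.sum(),p[k].mean(0),p[k].min(0),p[k].max(0))
h,e=np.histogram(p[(r<.04),2],bins=np.arange(.01,.13,.003)); print(list(zip(e.round(3),h)))
E
```

```text
[ 0.4738321  -0.17283917  0.2303951 ]
post_tip 0.98 [323.9, 245.3] [array([ 0.4754, -0.1736,  0.11  ]), array([ 0.4758, -0.1909,  0.06  ])]
post_tip 0.73 [293.3, 365.8] [array([ 0.4532, -0.2657,  0.11  ]), array([ 0.449 , -0.3017,  0.06  ])]
flange_top 0.88 [323.5, 225.7] [array([ 0.4752, -0.1605,  0.11  ]), array([ 0.4755, -0.1751,  0.06  ])]
flange 0.76 [296.4, 196.8, 345.9, 244.0] [np.float64(0.0259), np.float64(0.0536), np.float64(0.058), np.float64(0.0585), np.float64(0.059), np.float64(0.0598), np.float64(0.0955), np.float64(0.1089)]
arbor 0.91 [266.3, 149.6, 385.6, 262.8] [np.float64(0.0111), np.float64(0.0245), np.float64(0.0258), np.float64(0.0265), np.float64(0.0296), np.float64(0.0713), np.float64(0.11), np.float64(0.1119)]
0 0.005 233 [0.0582 0.0727 0.1078 0.1097 0.1103 0.1112 0.1119]
0.009 0.019 5330 [0.0245 0.0576 0.0597 0.2883 0.2916 0.2935 0.2948]
0.03 0.04 8514 [0.0238 0.0255 0.0266 0.2894 0.2948 0.2986 0.3008]
post pts 6225 [ 0.47366624 -0.16166017  0.27815796] [ 0.44807616 -0.17810922  0.08012518] [ 0.49911008 -0.1543531   0.30003228]
[(np.float64(0.01), np.int64(0
[... 621 characters left out ...]
4(16)), (np.float64(0.067), np.int64(13)), (np.float64(0.07), np.int64(17)), (np.float64(0.073), np.int64(23)), (np.float64(0.076), np.int64(16)), (np.float64(0.079), np.int64(19)), (np.float64(0.082), np.int64(19)), (np.float64(0.085), np.int64(24)), (np.float64(0.088), np.int64(17)), (np.float64(0.091), np.int64(21)), (np.float64(0.094), np.int64(20)), (np.float64(0.097), np.int64(21)), (np.float64(0.1), np.int64(26)), (np.float64(0.103), np.int64(25)), (np.float64(0.106), np.int64(75)), (np.float64(0.109), np.int64(180)), (np.float64(0.112), np.int64(0)), (np.float64(0.115), np.int64(0)), (np.float64(0.118), np.int64(0)), (np.float64(0.121), np.int64(0)), (np.float64(0.124), np.int64(0))]
```

View pics/w_arbor.png

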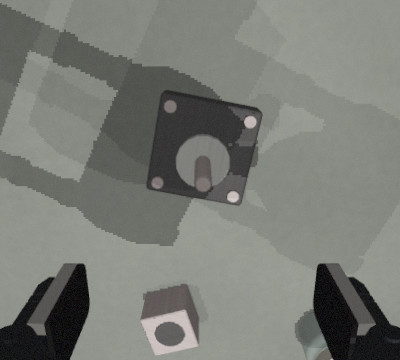

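Emit:
play_rows([
  [[-0.0008, 0.0015, 0.02], [0, 0, 0], -1],
  [[0, 0, 0.02], [0, 0, 0], -1],
  [[0, 0, 0.02], [0, 0, 0], -1],
  [[0, 0, 0.02], [0, 0, 0], -1],
  [[0, 0, 0], [0, 0, 0], -1],
  [[0, 0, 0], [0, 0, 0], -1],
])

```text
t: 4.1
ee_pos: [0.4749, -0.1735, 0.1501]
tcp_rot: [-3.14, -0.001, 1.57]
ft_force: [-0.4, 0.7, 0.3]
finger_gap: 0.0854
```

Run:
```python
from h import *
s=readout.read_state(); print(s['ee_pos'],s['tcp_rot'])
c=viewer.read_camera('wrist'); cv2.imwrite('pics/w_tip.png',c['color'])
for d in models.spot_point('wrist','post_tip')[:1]: print(d['confidence'],d['uv'],ray_at_z(c,d['uv'],.110).round(4))
u,v=map(int,d['uv']); 
p,uu,vv=cloud(c,np.ones((480,640),bool)); k=(p[:,2]>.107)&(p[:,2]<.114)&(np.hypot(uu-u,vv-v)<40)
print(k.sum(),p[k].mean(0),p[k].min(0),p[k].max(0),'px',uu[k].mean(),vv[k].mean())
cr=c['color'][v-70:v+50,u-80:u+80]; cv2.imwrite('pics/tipcrop.png',cv2.resize(cr,None,fx=5,fy=5,interpolation=cv2.INTER_NEAREST)); print(u-80,v-70)
```

```text
[ 0.47494024 -0.17346031  0.15007147] [-3.14000853e+00 -7.81897152e-04  1.57000173e+00]
0.97 [323.6, 300.8] [ 0.4758 -0.1732  0.11  ]
481 [ 0.47454262 -0.17177374  0.10964052] [ 0.46865898 -0.17868713  0.10703508] [ 0.48014611 -0.16645599  0.11163887] px 320.8087318087318 297.6673596673597
243 230
```

View pics/tipcrop.png

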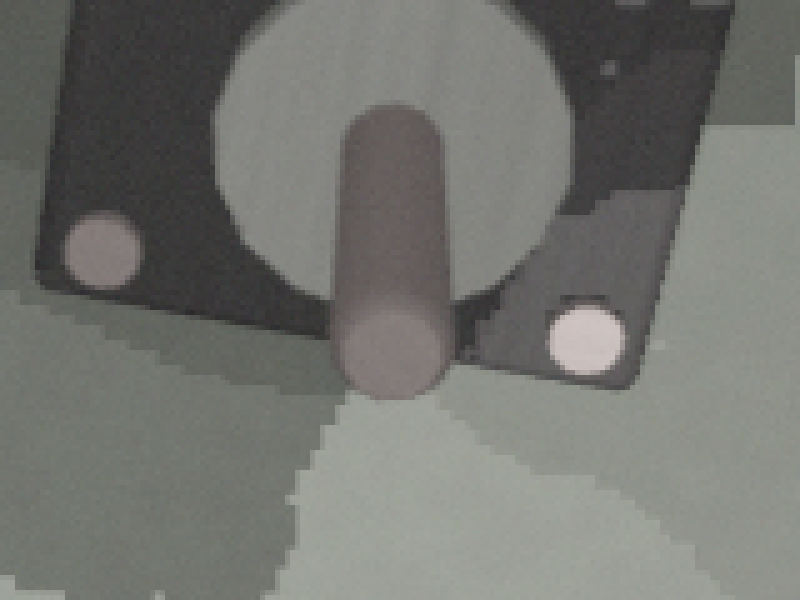

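Emit:
play_rows([
  [[0.032, 0.0066, 0], [0, 0, 0], -1],
  [[0.032, 0.0066, 0], [0, 0, 0], -1],
  [[0.032, 0.0066, 0], [0, 0, 0], -1],
  [[0.032, 0.0066, 0], [0, 0, 0], -1],
  [[0.032, 0.0066, 0], [0, 0, 0], -1],
  [[0.032, 0.0066, 0], [0, 0, 0], -1],
  [[0.032, 0.0066, 0.01], [0, 0, 0], -1],
  [[0.032, 0.0066, 0.01], [0, 0, 0], -1],
  [[0.032, 0.0066, 0.01], [0, 0, 0], -1],
  [[0.032, 0.0066, 0.01], [0, 0, 0], -1],
  [[0.032, 0.0066, 0.01], [0, 0, 0], -1],
  [[0.032, 0.0066, 0.01], [0, 0, 0], -1],
])

```text
t: 5.2
ee_pos: [0.5554, 0.2124, 0.0914]
tcp_rot: [3.139, -0.001, 1.571]
ft_force: [0.9, 0.4, -0.5]
finger_gap: 0.0854
```

Emit:
play_rows([
  [[0, 0, 0.016], [0, 0, 0], -1],
  [[0, 0, 0], [0, 0, 0], -1],
  [[0, 0, 0], [0, 0, 0], -1],
])

```text
t: 5.45
ee_pos: [0.5544, 0.2103, 0.0749]
tcp_rot: [-3.141, 0.0, 1.571]
ft_force: [-0.6, -1.3, -0.5]
finger_gap: 0.0856
```

Run:
```python
from h import *
s=readout.read_state(); print(s['t'],s['ee_pos'],s['tcp_rot'])
c=viewer.read_camera('wrist'); 
for d in models.cut_out('wrist','spacer')[:2]:
    b=d['bbox']; p,u,v=cloud(c,d['pixels']); z=np.percentile(p[:,2],[5,50,90]); k=abs(p[:,2]-.034)<.003
    print(d['confidence'],b,z,k.sum(),p[k].min(0),p[k].max(0),(p[k].min(0)+p[k].max(0))/2)
    
for d in models.spot_point('wrist','spacer')[:2]: print(d['confidence'],d['uv'],ray_at_z(c,d['uv'],.012).round(4))
u,v=(int((b[0]+b[2])/2),int((b[1]+b[3])/2)) if 0 else (320,305)
cr=c['color'][v-60:v+60,u-80:u+80]; cv2.imwrite('pics/spcrop.png',cv2.resize(cr,None,fx=5,fy=5,interpolation=cv2.INTER_NEAREST)); print(u-80,v-60)
```

```text
5.45 [0.55438544 0.21032317 0.07490733] [-3.14131541e+00  2.18075730e-04  1.57118346e+00]
0.91 [296.9, 254.7, 351.2, 320.9] [0.01597721 0.03387162 0.03538048] 1786 [0.54265637 0.19848785 0.03102768] [0.5678929  0.22444893 0.03688585] [0.55527464 0.21146839 0.03395677]
0.6 [322.9, 279.6] [0.5551 0.2109 0.012 ]
240 245
```

View pics/spcrop.png

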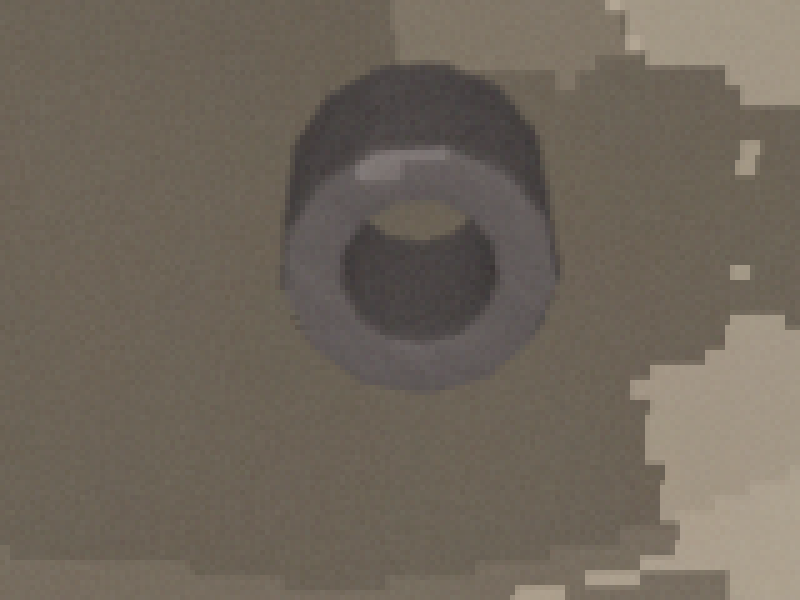

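Emit:
play_rows([
  [[0.0013, 0.0011, 0.014], [0, 0, 0], -1],
  [[0, 0, 0.014], [0, 0, 0], -0.3],
  [[0, 0, 0.014], [0, 0, 0], 0],
  [[0, 0, 0], [0, 0, 0], 0],
  [[0, 0, 0], [0, 0, 0], 1],
  [[0, 0, 0], [0, 0, 0], 1],
  [[0, 0, 0], [0, 0, 0], 1],
  [[0, 0, 0], [0, 0, 0], 1],
], grip_force=50)

```text
t: 6.27
ee_pos: [0.5562, 0.2115, 0.0337]
tcp_rot: [3.14, -0.0, 1.571]
ft_force: [-1.4, -3.7, 9.4]
finger_gap: 0.0236
```

Run:
```python
from h import *
s=readout.read_state(); print(s['t'],s['ee_pos'],s['tcp_rot'],s['ft_force'],s['finger_gap'])
c=viewer.read_camera('wrist'); 
cr=c['color'][250:430,220:420]; cv2.imwrite('pics/g1.png',cv2.resize(cr,None,fx=3,fy=3))
```

```text
6.2667 [0.55624812 0.21151349 0.03366579] [ 3.13986050e+00 -2.34434420e-04  1.57063475e+00] [-1.39095913 -3.66037363  9.42773304] 0.02355210755454956
```

View pics/g1.png

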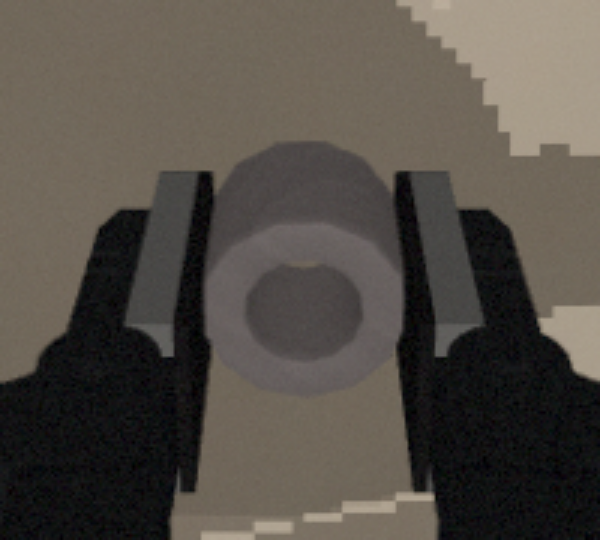

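Run:
```python
from h import *
c=viewer.read_camera('wrist'); s=readout.read_state()
T=rot(s['tcp_rot']); C=T.T@rot(c['attitude']); o=T.T@(np.array(c['position'])-s['ee_pos'])
def meas(uv,ee,rpy,z):
    T=rot(rpy); return ray_at_z(dict(c,attitude=T@C,position=np.array(ee)+T@o),uv,z)
print('tip',meas((321.2,300.2),[ 0.47494024,-0.17346031,0.15007147],[-3.14000853,-7.8e-4,1.57000173],.110))
print('spacer',meas((323.5,298.3),[0.55438544,0.21032317,0.07490733],[-3.1413,2.2e-4,1.57118],.034))
```

```text
tip [ 0.47474673 -0.17285858  0.11      ]
spacer [0.55529032 0.21142647 0.034     ]
```

Emit:
play_rows([
  [[0, 0, -0.01], [0, 0, 0], 1],
  [[0, 0, -0.03], [0, 0, 0], 1],
  [[0, 0, -0.04], [0, 0, 0], 1],
  [[0, 0, -0.03], [0, 0, 0], 1],
  [[0, 0, 0], [0, 0, 0], 1],
])

```text
t: 6.78
ee_pos: [0.5584, 0.2125, 0.1494]
tcp_rot: [3.132, -0.003, 1.571]
ft_force: [1.6, 1.2, 0.1]
finger_gap: 0.0237
```

Emit:
play_rows([
  [[-0.032, -0.0067, -0.004], [0, 0, 0], 1],
  [[-0.032, -0.0067, 0], [0, 0, 0], 1],
  [[-0.032, -0.0067, 0], [0, 0, 0], 1],
  [[-0.032, -0.0067, 0], [0, 0, 0], 1],
  [[-0.032, -0.0067, 0], [0, 0, 0], 1],
  [[-0.032, -0.0067, 0], [0, 0, 0], 1],
  [[-0.032, -0.0067, 0], [0, 0, 0], 1],
  [[-0.032, -0.0067, 0], [0, 0, 0], 1],
  [[-0.032, -0.0067, 0], [0, 0, 0], 1],
  [[-0.032, -0.0067, 0], [0, 0, 0], 1],
  [[-0.032, -0.0067, 0], [0, 0, 0], 1],
  [[-0.0325, -0.0068, 0], [0, 0, 0], 1],
])

```text
t: 7.78
ee_pos: [0.4746, -0.1743, 0.1472]
tcp_rot: [3.141, 0.0, 1.571]
ft_force: [2.1, 0.2, -1.1]
finger_gap: 0.0239
```

Emit:
play_rows([
  [[0, 0, 0], [0, 0, 0], 1],
  [[0, 0, 0], [0, 0, 0], 1],
  [[0, 0, 0], [0, 0, 0], 1],
  [[0, 0, 0], [0, 0, 0], 1],
])

```text
t: 8.12
ee_pos: [0.4752, -0.172, 0.1466]
tcp_rot: [3.141, -0.0, 1.572]
ft_force: [0.4, 0.4, -0.0]
finger_gap: 0.0238
```

Run:
```python
from h import *
for i in range(3):
    c=viewer.read_camera('wrist'); s=readout.read_state(); print(s['t'],s['ee_pos'].round(4),s['tcp_rot'].round(4),s['ft_force'].round(2))
cr=c['color'][200:420,200:440]; cv2.imwrite('pics/p1.png',cv2.resize(cr,None,fx=3,fy=2.7))
c=viewer.read_camera('side'); cr=c['color'][140:260,350:470]; cv2.imwrite('pics/p1s.png',cv2.resize(cr,None,fx=5,fy=5))
```

```text
8.1667 [ 0.4752 -0.1719  0.1465] [ 3.1415e+00 -1.0000e-04  1.5720e+00] [ 0.14 -0.15 -1.05]
8.2167 [ 0.4753 -0.1719  0.1465] [3.1415 0.     1.5722] [ 0.47  0.23 -0.65]
8.2667 [ 0.4753 -0.172   0.1464] [ 3.1415e+00 -1.0000e-04  1.5721e+00] [-0.38 -0.21  0.01]
```

View pics/p1.png

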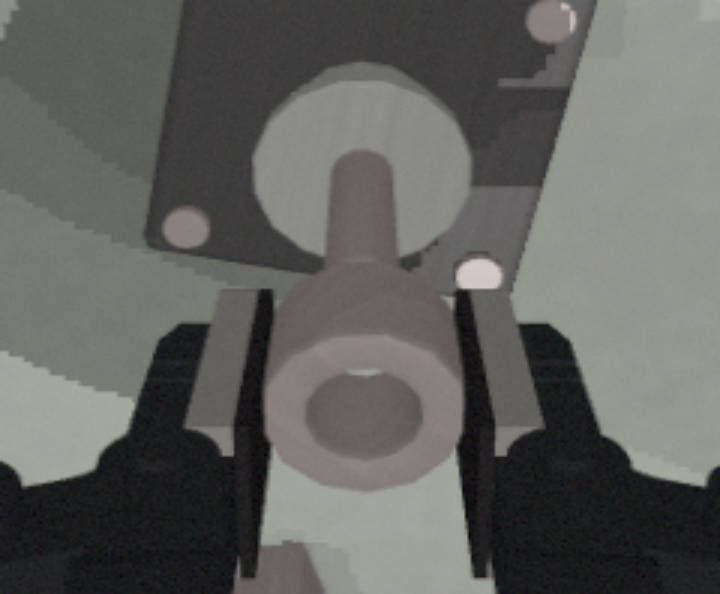

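Emit:
play_rows([
  [[-0.0009, 0, 0.004], [0, 0, 0], 1],
  [[0, 0, 0.004], [0, 0, 0], 1],
  [[0, 0, 0.004], [0, 0, 0], 1],
  [[0, 0, 0.001], [0, 0, 0], 1],
  [[0, 0, 0.001], [0, 0, 0], 1],
  [[0, 0, 0.001], [0, 0, 0], 1],
  [[0, 0, 0.001], [0, 0, 0], 1],
  [[0, 0, 0.001], [0, 0, 0], 1],
])

```text
t: 8.98
ee_pos: [0.4751, -0.1738, 0.1293]
tcp_rot: [3.141, 0.0, 1.571]
ft_force: [-0.2, -0.1, -0.4]
finger_gap: 0.0241
```

Emit:
play_rows([
  [[0, 0, 0.001], [0, 0, 0], 1],
  [[0, 0, 0.001], [0, 0, 0], 1],
  [[0, 0, 0.001], [0, 0, 0], 1],
])

```text
t: 9.23
ee_pos: [0.4751, -0.1737, 0.1262]
tcp_rot: [-3.142, -0.0, 1.571]
ft_force: [-0.6, 0.7, -0.7]
finger_gap: 0.0238
```

Emit:
play_rows([
  [[0.0004, 0, 0.003], [0, 0, 0], 1],
  [[0, 0, 0.003], [0, 0, 0], 1],
  [[0, 0, 0.003], [0, 0, 0], 1],
  [[0, 0, 0.003], [0, 0, 0], 1],
])

```text
t: 9.57
ee_pos: [0.475, -0.1733, 0.1139]
tcp_rot: [-3.141, -0.0, 1.571]
ft_force: [0.5, 0.8, -0.4]
finger_gap: 0.0237
```

Emit:
play_rows([
  [[0, 0, 0.004], [0, 0, 0], 1],
  [[0, 0, 0.004], [0, 0, 0], 1],
  [[0, 0, 0.004], [0, 0, 0], 1],
  [[0, 0, 0.004], [0, 0, 0], 1],
  [[0, 0, 0.004], [0, 0, 0], 1],
  [[0, 0, 0.003], [0, 0, 0], 1],
  [[0, 0, 0.003], [0, 0, 0], 1],
  [[0, 0, 0.002], [0, 0, 0], 1],
  [[0, 0, 0], [0, 0, 0], 1],
])

```text
t: 10.32
ee_pos: [0.475, -0.1733, 0.0859]
tcp_rot: [-3.141, -0.0, 1.571]
ft_force: [-1.0, -0.7, -1.3]
finger_gap: 0.0242
```

Emit:
play_rows([
  [[0, 0, 0.001], [0, 0, 0], 1],
  [[0, 0, 0.001], [0, 0, 0], 1],
  [[0, 0, 0.001], [0, 0, 0], 1],
  [[0, 0, 0.001], [0, 0, 0], 1],
  [[0, 0, 0.0005], [0, 0, 0], 1],
])

```text
t: 10.73
ee_pos: [0.4751, -0.1733, 0.0817]
tcp_rot: [3.142, 0.0, 1.571]
ft_force: [-0.0, -0.3, -1.2]
finger_gap: 0.0235
```

Emit:
play_rows([
  [[0, 0, 0], [0, 0, 0], 0.2],
  [[0, 0, 0], [0, 0, 0], -0.2],
  [[0, 0, 0], [0, 0, 0], -0.6],
  [[0, 0, 0], [0, 0, 0], -0.6],
  [[0, 0, -0.01], [0, 0, 0], -0.6],
  [[0, 0, -0.02], [0, 0, 0], -0.8],
  [[0, 0, -0.02], [0, 0, 0], -1],
  [[0, 0, -0.025], [0, 0, 0], -1],
  [[0, 0, 0], [0, 0, 0], -1],
])

```text
t: 11.48
ee_pos: [0.4767, -0.1741, 0.1612]
tcp_rot: [3.136, 0.003, 1.571]
ft_force: [1.5, 0.0, 1.0]
finger_gap: 0.0855
```

Run:
```python
from h import *
c=viewer.read_camera('wrist'); s=readout.read_state(); print(s['t'],s['ee_pos'].round(4),s['finger_gap'])
p,u,v=cloud(c,np.ones((480,640),bool)); r=np.hypot(p[:,0]-.4748,p[:,1]+.1730)
k=(p[:,2]<.13)&(r<.022); h,e=np.histogram(p[k,2],bins=np.arange(.05,.12,.002)); print(list(zip(e.round(3),h)))
k=(r<.016)&(p[:,2]>.076)&(p[:,2]<.086); print(k.sum(),np.median(p[k],0),p[k].min(0),p[k].max(0))
cv2.imwrite('pics/s_on.png',cv2.resize(c['color'][200:360,240:400],None,fx=3,fy=3))
d=models.spot_point('wrist','post_tip')[:1]; print(d)
```

```text
11.5333 [ 0.4762 -0.1739  0.1594] 0.08558404931555122
[(np.float64(0.05), np.int64(8)), (np.float64(0.052), np.int64(46)), (np.float64(0.054), np.int64(56)), (np.float64(0.056), np.int64(342)), (np.float64(0.058), np.int64(1283)), (np.float64(0.06), np.int64(59)), (np.float64(0.062), np.int64(45)), (np.float64(0.064), np.int64(48)), (np.float64(0.066), np.int64(47)), (np.float64(0.068), np.int64(51)), (np.float64(0.07), np.int64(44)), (np.float64(0.072), np.int64(50)), (np.float64(0.074), np.int64(51)), (np.float64(0.076), np.int64(71)), (np.float64(0.078), np.int64(322)), (np.float64(0.08), np.int64(618)), (np.float64(0.082), np.int64(32)), (np.float64(0.084), np.int64(29)), (np.float64(0.086), np.int64(25)), (np.float64(0.088), np.int64(31)), (np.float64(0.09), np.int64(31)), (np.float64(0.092), np.int64(34)), (np.float64(0.094), np.int64(30)), (np.float64(0.096), np.int64(34)), (np.float64(0.098), np.int64(40)), (np.float64(0.1), np.int64(34)), (np.float64(0.102), np.int64(33)), (np.float64(0.104), np.int64(40)), (np.float64(0.106), np.int64(66)), (np.float64(0.108), np.int64(195)), (np.float64(0.11), np.int64(190)), (np.float64(0.112), np.int64(0)), (np.float64(0.114), np.int64(0)), (np.float64(0.116), np.int64(0))]
1072 [ 0.47474614 -0.16814994  0.08026777] [ 0.46195755 -0.1832488   0.07604   ] [ 0.48742735 -0.16037668  0.08594498]
[{'uv': [316.6, 289.1], 'confidence': 0.74}]
```

Emit:
play_rows([
  [[0.0373, 0.0099, 0], [0, 0, 0], -1],
  [[0.0373, 0.0099, 0], [0, 0, 0], -1],
  [[0.0373, 0.0099, 0], [0, 0, 0], -1],
  [[0.0373, 0.0099, 0], [0, 0, 0], -1],
  [[0.0373, 0.0099, 0.01], [0, 0, 0], -1],
  [[0.0373, 0.0099, 0.02], [0, 0, 0], -1],
  [[0.0373, 0.0099, 0.02], [0, 0, 0], -1],
  [[0.0373, 0.0099, 0.02], [0, 0, 0], -1],
  [[0, 0, 0.02], [0, 0, 0], -1],
  [[0, 0, 0.004], [0, 0, 0], -1],
  [[0, 0, 0], [0, 0, 0], -1],
  [[0, 0, 0], [0, 0, 0], -1],
])

```text
t: 12.58
ee_pos: [0.5527, 0.1196, 0.0654]
tcp_rot: [-3.141, 0.0, 1.57]
ft_force: [0.1, -0.6, -0.6]
finger_gap: 0.0857
```

Run:
```python
from h import *
c=viewer.read_camera('wrist'); s=readout.read_state(); print(s['t'],s['ee_pos'].round(4),s['tcp_rot'].round(3))
for d in models.cut_out('wrist','washer')[:2]:
    p,u,v=cloud(c,d['pixels']); k=abs(p[:,2]-.020)<.003
    (cu,cv_),ax,an=cv2.fitEllipse(np.stack([u,v],1)[cv2.convexHull(np.stack([u,v],1).astype(np.int32),returnPoints=False)[:,0]].astype(np.float32))
    print(d['confidence'],d['bbox'],np.median(p[:,2]),k.sum(),((p[k].min(0)+p[k].max(0))/2).round(4),(p[k].max(0)-p[k].min(0)).round(4),'ell',cu,cv_,ax,ray_at_z(c,(cu,cv_),.019).round(4))
print([(d['confidence'],d['uv'],ray_at_z(c,d['uv'],.012).round(4)) for d in models.spot_point('wrist','washer')[:2]])
cv2.imwrite('pics/w2.png',cv2.resize(c['color'][200:400,220:420],None,fx=3,fy=3))
```

```text
12.6333 [0.5531 0.1194 0.066 ] [3.141 0.    1.57 ]
0.79 [281.2, 241.1, 367.4, 322.5] 0.020871648985750682 4813 [0.5535 0.1254 0.02  ] [0.0396 0.0396 0.0059] ell 323.84063720703125 281.9615478515625 (81.88276672363281, 86.67355346679688) [0.5537 0.1263 0.019 ]
[(0.81, [325.7, 277.0], array([0.5546, 0.1258, 0.012 ]))]
```

Emit:
play_rows([
  [[0.0061, 0.0006, 0.01], [0, 0, 0], -0.2],
  [[0, 0, 0.01], [0, 0, 0], -0.2],
  [[0, 0, 0.004], [0, 0, 0], -0.2],
  [[0, 0, 0], [0, 0, 0], -0.2],
  [[0, 0, 0], [0, 0, 0], -0.2],
])

```text
t: 13.15
ee_pos: [0.5533, 0.1264, 0.0407]
tcp_rot: [-3.14, 0.0, 1.571]
ft_force: [0.6, -0.3, 0.6]
finger_gap: 0.0517
```

Run:
```python
from h import *
c=viewer.read_camera('wrist'); s=readout.read_state(); print(s['t'],s['ee_pos'].round(4),s['finger_gap'])
p,u,v=cloud(c,np.ones((480,640),bool)); q=(p-s['ee_pos'])@rot(s['tcp_rot'])
z0=s['ee_pos'][2]
k=(abs(q[:,1])>.02)&(abs(q[:,1])<.05)&(abs(q[:,0])<.016)&(p[:,2]>.0165)
print(k.sum()); print(np.percentile(p[k,2],[0,1,2,5,10,20,50]).round(4), np.percentile(q[k,2],[80,90,95,98,99]).round(4))
cv2.imwrite('pics/w3.png',cv2.resize(c['color'][200:440,200:440],None,fx=2.5,fy=2.5))
w=(p[:,2]>.0175)&(p[:,2]<.0225)&(np.hypot(q[:,0],q[:,1])<.024); print(((p[w].min(0)+p[w].max(0))/2).round(4),np.ptp(p[w],axis=0).round(4))
```

```text
13.2 [0.5535 0.1265 0.0411] 0.05134187868446531
20856
[0.0181 0.0303 0.0326 0.0373 0.0441 0.0556 0.0777] [-0.0145 -0.003   0.0037  0.0085  0.0107]
[0.5538 0.1255 0.02  ] [0.0394 0.0396 0.005 ]
```

View pics/w3.png

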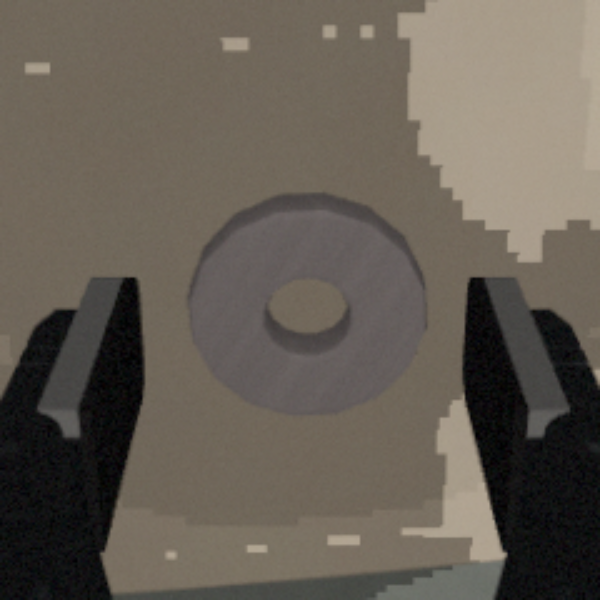

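Emit:
play_rows([
  [[-0.0009, 0.0003, 0.006], [0, 0, 0], -0.2],
  [[0, 0, 0.005], [0, 0, 0], -0.2],
  [[0, 0, 0.0025], [0, 0, 0], -0.2],
  [[0, 0, 0], [0, 0, 0], -0.1],
  [[0, 0, 0], [0, 0, 0], 0.1],
  [[0, 0, 0], [0, 0, 0], 0.5],
  [[0, 0, 0], [0, 0, 0], 1],
  [[0, 0, 0], [0, 0, 0], 1],
], grip_force=50)

```text
t: 13.87
ee_pos: [0.5546, 0.1257, 0.0297]
tcp_rot: [3.139, -0.0, 1.571]
ft_force: [-7.2, -0.1, 44.7]
finger_gap: 0.0377
```

Emit:
play_rows([
  [[0, 0, -0.004], [0, 0, 0], 1],
  [[0, 0, -0.012], [0, 0, 0], 1],
  [[0, 0, -0.03], [0, 0, 0], 1],
  [[0, 0, -0.035], [0, 0, 0], 1],
  [[0, 0, -0.035], [0, 0, 0], 1],
  [[0, 0, -0.014], [0, 0, 0], 1],
  [[0, 0, 0], [0, 0, 0], 1],
  [[0, 0, 0], [0, 0, 0], 1],
])

```text
t: 14.53
ee_pos: [0.5542, 0.1257, 0.1585]
tcp_rot: [3.14, -0.0, 1.571]
ft_force: [-0.2, -0.3, -0.3]
finger_gap: 0.0371
```

Run:
```python
from h import *
c=viewer.read_camera('wrist'); s=readout.read_state(); print(s['t'],s['ee_pos'].round(4),s['tcp_rot'].round(3),s['finger_gap'])
p,u,v=cloud(c,np.ones((480,640),bool)); q=(p-s['ee_pos'])@rot(s['tcp_rot'])
w=(np.hypot(q[:,0],q[:,1])<.03)&(q[:,2]>-.005)&(q[:,2]<.03)&(abs(q[:,1])<.0185); print(w.sum(),np.percentile(q[w,2],[1,10,50,90,99]).round(4),'x',np.percentile(q[w,0],[0,.5,50,99.5,100]).round(4))
A=np.c_[q[w,:2],np.ones(w.sum())]; print('plane',np.linalg.lstsq(A,q[w,2],rcond=None)[0])
cv2.imwrite('pics/w4.png',cv2.resize(c['color'][200:440,200:440],None,fx=2.5,fy=2.5))
```

```text
14.5833 [0.5535 0.1256 0.1574] [-3.141  0.     1.571] 0.03723269815604463
7145 [-0.0018  0.0069  0.0078  0.0097  0.0137] x [-0.0206 -0.0192  0.0023  0.0191  0.0197]
plane [0.02789922 0.04114044 0.00793014]
```

View pics/w4.png

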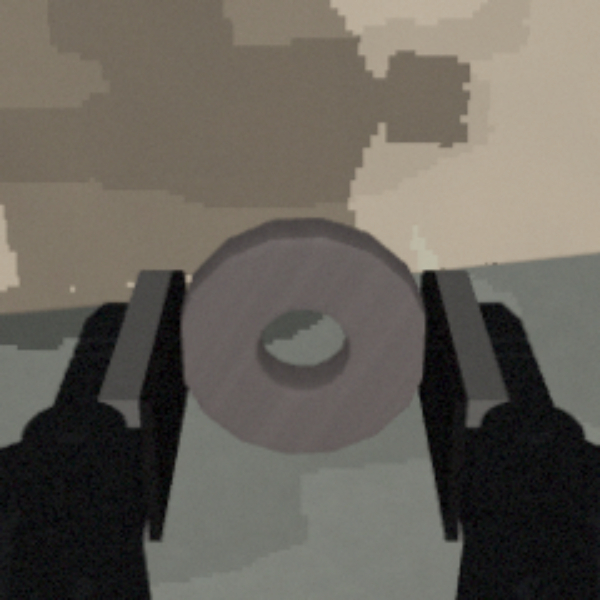

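Emit:
play_rows([
  [[-0.0299, -0.0079, 0], [0, 0, 0], 1],
  [[-0.0299, -0.0079, 0], [0, 0, 0], 1],
  [[-0.0299, -0.0079, 0], [0, 0, 0], 1],
  [[-0.0299, -0.0079, 0], [0, 0, 0], 1],
  [[-0.0299, -0.0079, 0], [0, 0, 0], 1],
  [[-0.0299, -0.0079, 0.002], [0, 0, 0], 1],
  [[-0.0299, -0.0079, 0.004], [0, 0, 0], 1],
  [[-0.0299, -0.0079, 0.004], [0, 0, 0], 1],
  [[-0.0299, -0.0079, 0.004], [0, 0, 0], 1],
  [[-0.0299, -0.0079, 0.004], [0, 0, 0], 1],
  [[0, 0, 0], [0, 0, 0], 1],
  [[0, 0, 0], [0, 0, 0], 1],
])

```text
t: 15.58
ee_pos: [0.4737, -0.1743, 0.1383]
tcp_rot: [-3.139, -0.001, 1.568]
ft_force: [-0.3, -0.1, -0.2]
finger_gap: 0.0373
```

Emit:
play_rows([
  [[0, 0, 0], [0, 0, 0], 1],
  [[0, 0, 0], [0, 0, 0], 1],
])

```text
t: 15.75
ee_pos: [0.4748, -0.1724, 0.1392]
tcp_rot: [-3.14, -0.001, 1.572]
ft_force: [-0.4, 0.2, -0.2]
finger_gap: 0.0374
```

Run:
```python
from h import *
c=viewer.read_camera('wrist'); s=readout.read_state(); print(s['t'],s['ee_pos'].round(4),s['tcp_rot'].round(3),s['ft_force'].round(2))
```

```text
15.8 [ 0.4749 -0.1724  0.1394] [-3.141 -0.     1.572] [-0.13  0.36 -0.  ]
```

Emit:
play_rows([
  [[-0.0008, 0.0001, 0.003], [0, 0, 0], 1],
  [[0, 0, 0.003], [0, 0, 0], 1],
  [[0, 0, 0.002], [0, 0, 0], 1],
  [[0, 0, 0.001], [0, 0, 0], 1],
  [[0, 0, 0.001], [0, 0, 0], 1],
  [[0, 0, 0.001], [0, 0, 0], 1],
  [[0, 0, 0.001], [0, 0, 0], 1],
  [[0, 0, 0.001], [0, 0, 0], 1],
  [[0, 0, 0.001], [0, 0, 0], 1],
])

```text
t: 16.55
ee_pos: [0.4751, -0.1742, 0.1257]
tcp_rot: [3.141, 0.0, 1.571]
ft_force: [-0.4, 0.7, -0.3]
finger_gap: 0.0369
```

Emit:
play_rows([
  [[0, 0, 0.001], [0, 0, 0], 1],
  [[0, 0, 0.001], [0, 0, 0], 1],
  [[0, 0, 0.001], [0, 0, 0], 1],
  [[0, 0, 0.001], [0, 0, 0], 1],
])

```text
t: 16.88
ee_pos: [0.4749, -0.1736, 0.1217]
tcp_rot: [-3.141, -0.001, 1.571]
ft_force: [1.2, 7.5, 4.0]
finger_gap: 0.0374
```

Emit:
play_rows([
  [[0.0006, 0, 0], [0, 0, 0], 1],
  [[0.0003, 0, 0], [0, 0, 0], 1],
  [[0, 0, 0.0005], [0, 0, 0], 1],
  [[0, 0, 0.0005], [0, 0, 0], 1],
])

```text
t: 17.22
ee_pos: [0.475, -0.1732, 0.1207]
tcp_rot: [-3.142, -0.0, 1.571]
ft_force: [-0.4, 2.1, 0.1]
finger_gap: 0.0371
```

Emit:
play_rows([
  [[0.0003, 0, 0.001], [0, 0, 0], 1],
  [[0, 0, 0.0015], [0, 0, 0], 1],
  [[0, 0, 0.0015], [0, 0, 0], 1],
  [[0, 0, 0.0015], [0, 0, 0], 1],
])

```text
t: 17.55
ee_pos: [0.4751, -0.1731, 0.1151]
tcp_rot: [3.142, 0.0, 1.571]
ft_force: [0.3, 0.3, -0.3]
finger_gap: 0.0369
```

Emit:
play_rows([
  [[0, 0, 0.002], [0, 0, 0], 1],
  [[0, 0, 0.002], [0, 0, 0], 1],
  [[0, 0, 0.002], [0, 0, 0], 1],
  [[0, 0, 0.002], [0, 0, 0], 1],
  [[0, 0, 0.002], [0, 0, 0], 1],
  [[0, 0, 0.0015], [0, 0, 0], 1],
  [[0, 0, 0.0015], [0, 0, 0], 1],
  [[0, 0, 0.0005], [0, 0, 0], 1],
])

```text
t: 18.22
ee_pos: [0.475, -0.1729, 0.1015]
tcp_rot: [-3.141, -0.0, 1.571]
ft_force: [-0.1, -0.5, -0.8]
finger_gap: 0.0371
```

Emit:
play_rows([
  [[0, 0, 0.001], [0, 0, 0], 1],
  [[0, 0, 0.001], [0, 0, 0], 1],
  [[0, 0, 0.001], [0, 0, 0], 1],
  [[0, 0, 0.0005], [0, 0, 0], 1],
  [[0, 0, 0], [0, 0, 0], 1],
])

```text
t: 18.63
ee_pos: [0.475, -0.1729, 0.0982]
tcp_rot: [-3.141, -0.0, 1.571]
ft_force: [-0.4, 0.1, -0.7]
finger_gap: 0.0375
```

Emit:
play_rows([
  [[0, 0, 0], [0, 0, 0], -0.1],
  [[0, 0, 0], [0, 0, 0], -0.4],
  [[0, 0, 0], [0, 0, 0], -1],
  [[0, 0, 0], [0, 0, 0], -1],
  [[0, 0, -0.01], [0, 0, 0], -1],
  [[0, 0, -0.02], [0, 0, 0], -1],
  [[0, 0, -0.02], [0, 0, 0], -1],
  [[0, 0, -0.012], [0, 0, 0], -1],
  [[0, 0, 0], [0, 0, 0], -1],
  [[0, 0, 0], [0, 0, 0], -1],
])

```text
t: 19.47
ee_pos: [0.4754, -0.1731, 0.1612]
tcp_rot: [3.14, 0.001, 1.571]
ft_force: [0.1, 0.5, -0.9]
finger_gap: 0.0856
```

Run:
```python
from h import *
c=viewer.read_camera('wrist'); s=readout.read_state(); print(s['t'],s['ee_pos'].round(4),s['finger_gap'])
p,u,v=cloud(c,np.ones((480,640),bool)); r=np.hypot(p[:,0]-.4748,p[:,1]+.1730)
k=(p[:,2]<.13)&(r<.024); h,e=np.histogram(p[k,2],bins=np.arange(.05,.12,.002)); print(h)
k=(r<.03)&(abs(p[:,2]-.088)<.004)&(r>.009); print(k.sum(),np.median(p[k],0).round(4),p[k].min(0),p[k].max(0)); A=np.c_[p[k,:2],np.ones(k.sum())]; print('plane',np.linalg.lstsq(A,p[k,2],rcond=None)[0])
```

```text
19.5167 [ 0.4749 -0.1729  0.1604] 0.08555883193792516
[  15   46   50  243  810   15    0    0    0    0    0    0    0    3
    7    5   51   94  765 2435   63   29   35   35   40   34   35   36
   68  195  191    0    0    0]
3000 [ 0.4742 -0.1696  0.0885] [ 0.45491356 -0.19297688  0.08405396] [ 0.4940467  -0.15367999  0.0907122 ]
plane [ 8.95605510e-05 -1.87183874e-02  8.51326291e-02]
```

Emit:
play_rows([
  [[0.0358, 0.0042, 0], [0, 0, 0], -1],
  [[0.0358, 0.0042, 0], [0, 0, 0], -1],
  [[0.0358, 0.0042, 0], [0, 0, 0], -1],
  [[0.0358, 0.0042, 0], [0, 0, 0], -1],
  [[0.0358, 0.0042, 0], [0, 0, 0], -1],
  [[0.0358, 0.0042, 0], [0, 0, 0], -1],
  [[0.0358, 0.0042, 0], [0, 0, 0], -1],
  [[0.0358, 0.0042, 0], [0, 0, 0], -1],
  [[0.0358, 0.0042, 0], [0, 0, 0], -1],
  [[0.0358, 0.0042, 0], [0, 0, 0], -1],
  [[0.0358, 0.0042, 0], [0, 0, 0], -1],
  [[0.0358, 0.0042, 0], [0, 0, 0], -1],
])

```text
t: 20.52
ee_pos: [0.5248, 0.2584, 0.1593]
tcp_rot: [-3.14, 0.001, 1.571]
ft_force: [0.9, -0.5, -0.5]
finger_gap: 0.0856
```

Emit:
play_rows([
  [[0.0354, 0.0041, 0.01], [0, 0, 0], -1],
  [[0, 0, 0.025], [0, 0, 0], -1],
  [[0, 0, 0.025], [0, 0, 0], -1],
  [[0, 0, 0.01], [0, 0, 0], -1],
  [[0, 0, 0], [0, 0, 0], -1],
  [[0, 0, 0], [0, 0, 0], -1],
  [[0, 0, 0], [0, 0, 0], -1],
])

```text
t: 21.1
ee_pos: [0.5301, 0.2919, 0.0912]
tcp_rot: [3.141, -0.0, 1.57]
ft_force: [0.2, -0.7, 0.2]
finger_gap: 0.0853
```

Run:
```python
from h import *
c=viewer.read_camera('wrist'); s=readout.read_state(); print(s['t'],s['ee_pos'].round(4),s['tcp_rot'].round(3))
for d in models.cut_out('wrist','bushing')[:2]:
    p,u,v=cloud(c,d['pixels'])
    for z,R_ in ((.040,.0025),(.018,.002)):
        k=abs(p[:,2]-z)<R_; print(d['confidence'],d['bbox'],z,k.sum(),((p[k].min(0)+p[k].max(0))/2).round(4),(p[k].max(0)-p[k].min(0)).round(4))
print([(d['confidence'],d['uv'],ray_at_z(c,d['uv'],.012).round(4)) for d in models.spot_point('wrist','bushing')[:2]])
cv2.imwrite('pics/b1.png',cv2.resize(c['color'][210:400,220:420],None,fx=4,fy=3.1))
```

```text
21.15 [0.5303 0.2919 0.0915] [ 3.14e+00 -1.00e-03  1.57e+00]Traceback (most recent call last):
  File "<stdin>", line 6, in <module>
    return umr_minimum(a, axis, None, out, keepdims, initial, where)
ValueError: zero-size array to reduction operation minimum which has no identity
```

Run:
```python
from h import *
c=viewer.read_camera('wrist'); s=readout.read_state(); print(s['t'],s['ee_pos'].round(4),s['tcp_rot'].round(3))
p,u,v=cloud(c,np.ones((480,640),bool)); r=np.hypot(p[:,0]-.530,p[:,1]-.292)
for z,rr in ((.040,.016),(.018,.025)):
    k=(abs(p[:,2]-z)<.002)&(r<rr); print(z,k.sum(),((p[k].min(0)+p[k].max(0))/2).round(4),(p[k].max(0)-p[k].min(0)).round(4))
print([(d['confidence'],d['uv'],ray_at_z(c,d['uv'],.012).round(4)) for d in models.spot_point('wrist','bushing')[:2]])
print([(d['confidence'],d['bbox']) for d in models.cut_out('wrist','bushing')[:3]])
cv2.imwrite('pics/b1.png',cv2.resize(c['color'][190:380,220:420],None,fx=4,fy=3.1))
```

```text
21.25 [0.5302 0.292  0.0915] [ 3.14e+00 -1.00e-03  1.57e+00]
0.04 1206 [0.5282 0.2926 0.04  ] [0.0231 0.0236 0.004 ]
0.018 1920 [0.5281 0.2952 0.018 ] [0.0397 0.0349 0.004 ]
[(0.92, [320.5, 267.3], array([0.5299, 0.2926, 0.012 ])), (0.88, [311.3, 5.5], array([0.5258, 0.4215, 0.012 ]))]
[(0.97, [49.3, 0.7, 123.4, 24.7]), (0.89, [268.9, 0.3, 351.3, 52.1]), (0.88, [282.3, 237.5, 355.7, 313.1])]
```

View pics/b1.png

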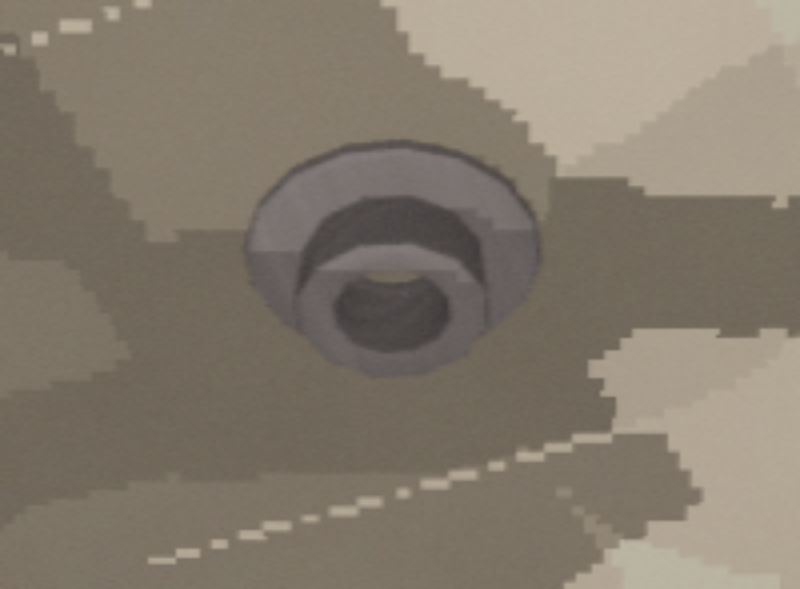

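Emit:
play_rows([
  [[0.0005, -0.0017, 0.012], [0, 0, 0], -1],
  [[0, 0, 0.015], [0, 0, 0], -0.6],
  [[0, 0, 0.015], [0, 0, 0], -0.2],
  [[0, 0, 0.007], [0, 0, 0], 0.1],
  [[0, 0, 0], [0, 0, 0], 0.2],
  [[0, 0, 0], [0, 0, 0], 0.6],
  [[0, 0, 0], [0, 0, 0], 1],
  [[0, 0, 0], [0, 0, 0], 1],
  [[0, 0, 0], [0, 0, 0], 1],
], grip_force=60)

```text
t: 22.1
ee_pos: [0.5282, 0.2927, 0.0419]
tcp_rot: [3.141, -0.0, 1.571]
ft_force: [1.1, 1.0, 3.3]
finger_gap: 0.0217
```

Emit:
play_rows([
  [[0, 0, -0.005], [0, 0, 0], 1],
  [[0, 0, -0.015], [0, 0, 0], 1],
  [[0, 0, -0.034], [0, 0, 0], 1],
  [[0, 0, -0.034], [0, 0, 0], 1],
  [[0, 0, -0.02], [0, 0, 0], 1],
  [[0, 0, -0.01], [0, 0, 0], 1],
  [[0, 0, 0], [0, 0, 0], 1],
  [[0, 0, 0], [0, 0, 0], 1],
])

```text
t: 22.77
ee_pos: [0.5276, 0.2924, 0.1589]
tcp_rot: [-3.142, -0.0, 1.571]
ft_force: [0.6, 0.3, -1.4]
finger_gap: 0.0218
```

Emit:
play_rows([
  [[-0.0333, -0.0038, 0], [0, 0, 0], 1],
  [[-0.0333, -0.0038, 0], [0, 0, 0], 1],
  [[-0.0333, -0.0038, 0], [0, 0, 0], 1],
  [[-0.0333, -0.0038, 0], [0, 0, 0], 1],
  [[-0.0333, -0.0038, 0], [0, 0, 0], 1],
  [[-0.0333, -0.0038, 0], [0, 0, 0], 1],
  [[-0.0333, -0.0038, 0], [0, 0, 0], 1],
  [[-0.0333, -0.0038, 0], [0, 0, 0], 1],
  [[-0.0333, -0.0038, 0], [0, 0, 0], 1],
  [[-0.0333, -0.0038, 0], [0, 0, 0], 1],
  [[-0.0333, -0.0038, 0], [0, 0, 0], 1],
  [[-0.0333, -0.0038, 0], [0, 0, 0], 1],
])

```text
t: 23.77
ee_pos: [0.4808, -0.1083, 0.1576]
tcp_rot: [-3.139, -0.001, 1.571]
ft_force: [0.7, -0.7, -1.0]
finger_gap: 0.0221
```

Emit:
play_rows([
  [[-0.0333, -0.0038, 0], [0, 0, 0], 1],
  [[-0.0327, -0.0039, 0], [0, 0, 0], 1],
  [[0, 0, 0], [0, 0, 0], 1],
  [[0, 0, 0], [0, 0, 0], 1],
  [[0, 0, 0], [0, 0, 0], 1],
  [[0, 0, 0], [0, 0, 0], 1],
  [[0, 0, 0], [0, 0, 0], 1],
])

```text
t: 24.35
ee_pos: [0.4744, -0.172, 0.1588]
tcp_rot: [-3.141, -0.001, 1.572]
ft_force: [0.3, -0.1, -1.1]
finger_gap: 0.0218
```

Run:
```python
from h import *
for i in range(2): c=viewer.read_camera('wrist'); s=readout.read_state(); print(s['t'],s['ee_pos'].round(4),s['tcp_rot'].round(3),s['ft_force'].round(2))
```

```text
24.4 [ 0.4745 -0.1721  0.159 ] [-3.141 -0.     1.572] [ 0.18 -0.59 -0.27]
24.45 [ 0.4746 -0.1722  0.1591] [-3.141 -0.     1.572] [-0.47 -0.01 -0.8 ]
```

Emit:
play_rows([
  [[-0.0004, 0.0002, 0.005], [0, 0, 0], 1],
  [[0, 0, 0.005], [0, 0, 0], 1],
  [[0, 0, 0.004], [0, 0, 0], 1],
  [[0, 0, 0.001], [0, 0, 0], 1],
  [[0, 0, 0.001], [0, 0, 0], 1],
  [[0, 0, 0.001], [0, 0, 0], 1],
  [[0, 0, 0.001], [0, 0, 0], 1],
  [[0, 0, 0.001], [0, 0, 0], 1],
])

```text
t: 25.12
ee_pos: [0.4748, -0.1735, 0.1403]
tcp_rot: [3.141, 0.0, 1.571]
ft_force: [-0.0, -0.0, -0.5]
finger_gap: 0.0219
```

Emit:
play_rows([
  [[0, 0, 0.001], [0, 0, 0], 1],
  [[0, 0, 0.001], [0, 0, 0], 1],
  [[0, 0, 0.001], [0, 0, 0], 1],
])

```text
t: 25.37
ee_pos: [0.4747, -0.1735, 0.1372]
tcp_rot: [3.142, 0.0, 1.571]
ft_force: [-0.6, -0.7, -1.0]
finger_gap: 0.0216
```

Emit:
play_rows([
  [[0.0004, 0.0002, 0.0005], [0, 0, 0], 1],
  [[0, 0, 0.001], [0, 0, 0], 1],
  [[0, 0, 0.001], [0, 0, 0], 1],
  [[0, 0, 0.001], [0, 0, 0], 1],
  [[0, 0, 0.001], [0, 0, 0], 1],
])

```text
t: 25.78
ee_pos: [0.4749, -0.173, 0.1326]
tcp_rot: [-3.142, -0.0, 1.571]
ft_force: [0.6, 0.8, -0.6]
finger_gap: 0.022
```

Emit:
play_rows([
  [[0, 0, 0.001], [0, 0, 0], 1],
  [[0, 0, 0.001], [0, 0, 0], 1],
  [[0, 0, 0.001], [0, 0, 0], 1],
  [[0, 0, 0.001], [0, 0, 0], 1],
  [[0, 0, 0.001], [0, 0, 0], 1],
  [[0, 0, 0.001], [0, 0, 0], 1],
])

```text
t: 26.28
ee_pos: [0.475, -0.1731, 0.1267]
tcp_rot: [3.142, 0.0, 1.571]
ft_force: [0.3, 0.3, -0.8]
finger_gap: 0.0216
```

Emit:
play_rows([
  [[0, 0, 0.001], [0, 0, 0], 1],
  [[0, 0, 0.001], [0, 0, 0], 1],
  [[0, 0, 0.001], [0, 0, 0], 1],
  [[0, 0, 0.001], [0, 0, 0], 1],
  [[0, 0, 0.001], [0, 0, 0], 1],
  [[0, 0, 0.001], [0, 0, 0], 1],
  [[0, 0, 0.001], [0, 0, 0], 1],
])

```text
t: 26.87
ee_pos: [0.4749, -0.1731, 0.1197]
tcp_rot: [-3.142, -0.0, 1.571]
ft_force: [-0.2, 0.1, -0.8]
finger_gap: 0.0214
```

Emit:
play_rows([
  [[0, 0, 0.0005], [0, 0, 0], 1],
  [[0, 0, 0.0005], [0, 0, 0], 1],
  [[0, 0, 0.0005], [0, 0, 0], 1],
  [[0, 0, 0.0005], [0, 0, 0], 1],
  [[0, 0, 0.0005], [0, 0, 0], 1],
  [[0, 0, 0.0005], [0, 0, 0], 1],
])

```text
t: 27.37
ee_pos: [0.475, -0.1731, 0.1169]
tcp_rot: [3.141, 0.0, 1.571]
ft_force: [-1.4, 0.1, 5.9]
finger_gap: 0.0216
```

Emit:
play_rows([
  [[0, 0, 0.0005], [0, 0, 0], 1],
  [[0, 0, 0.0005], [0, 0, 0], 1],
  [[0, 0, 0.0005], [0, 0, 0], 1],
  [[0, 0, 0.0005], [0, 0, 0], 1],
])

```text
t: 27.7
ee_pos: [0.475, -0.1731, 0.115]
tcp_rot: [3.141, 0.0, 1.571]
ft_force: [-1.9, -0.4, 7.0]
finger_gap: 0.0215
```

Emit:
play_rows([
  [[0, 0, 0.0007], [0, 0, 0], 1],
  [[0, 0, 0.0007], [0, 0, 0], 1],
  [[0, 0, 0.0007], [0, 0, 0], 1],
  [[0, 0, 0.0007], [0, 0, 0], 1],
  [[0, 0, 0.0007], [0, 0, 0], 1],
  [[0, 0, 0.0007], [0, 0, 0], 1],
  [[0, 0, 0.0007], [0, 0, 0], 1],
])

```text
t: 28.28
ee_pos: [0.475, -0.1731, 0.1101]
tcp_rot: [3.141, 0.0, 1.571]
ft_force: [-1.3, 0.5, 6.5]
finger_gap: 0.022
```

Emit:
play_rows([
  [[0, 0, 0.0005], [0, 0, 0], 1],
  [[0, 0, 0.0005], [0, 0, 0], 1],
  [[0, 0, 0.0005], [0, 0, 0], 1],
  [[0, 0, 0.0005], [0, 0, 0], 1],
  [[0, 0, 0.0005], [0, 0, 0], 1],
])

```text
t: 28.7
ee_pos: [0.475, -0.1731, 0.1076]
tcp_rot: [3.141, 0.0, 1.571]
ft_force: [-1.4, 0.0, 6.2]
finger_gap: 0.0214
```

Emit:
play_rows([
  [[0, 0, 0.0003], [0, 0, 0], 1],
  [[0, 0, 0.0003], [0, 0, 0], 1],
  [[0, 0, 0.0003], [0, 0, 0], 1],
])

```text
t: 28.95
ee_pos: [0.475, -0.1731, 0.1067]
tcp_rot: [3.141, 0.0, 1.571]
ft_force: [-1.9, 0.4, 6.3]
finger_gap: 0.0215
```

Run:
```python
from h import *
c=viewer.read_camera('wrist'); s=readout.read_state()
p,u,v=cloud(c,np.ones((480,640),bool)); r=np.hypot(p[:,0]-.4748,p[:,1]+.1730)
k=(r<.024)&(p[:,2]<.125)&(abs(p[:,0]-.4748)<.0095); h,e=np.histogram(p[k,2],bins=np.arange(.02,.125,.001)); print([(round(a,3),int(b)) for a,b in zip(e,h) if b>8])
cv2.imwrite('pics/push.png',cv2.resize(c['color'][200:440,220:420],None,fx=3,fy=2.5))
```

```text
[(np.float64(0.024), 16), (np.float64(0.025), 173), (np.float64(0.026), 246), (np.float64(0.027), 60), (np.float64(0.041), 24), (np.float64(0.042), 28), (np.float64(0.043), 26), (np.float64(0.044), 26), (np.float64(0.045), 30), (np.float64(0.046), 84), (np.float64(0.047), 389), (np.float64(0.048), 260), (np.float64(0.049), 47), (np.float64(0.05), 26), (np.float64(0.051), 26), (np.float64(0.052), 24), (np.float64(0.053), 20), (np.float64(0.054), 9), (np.float64(0.071), 14), (np.float64(0.072), 36), (np.float64(0.073), 39), (np.float64(0.074), 34), (np.float64(0.075), 54), (np.float64(0.076), 61), (np.float64(0.077), 18), (np.float64(0.079), 23), (np.float64(0.08), 44), (np.float64(0.081), 47), (np.float64(0.082), 147), (np.float64(0.083), 550), (np.float64(0.084), 363), (np.float64(0.085), 55), (np.float64(0.086), 45), (np.float64(0.087), 49), (np.float64(0.088), 52), (np.float64(0.089), 66), (np.float64(0.09), 44), (np.float64(0.091), 60), (np.float64(0.092), 61), (np.float64(0.093), 55), (np.float64(0.094), 61), (np.float64(0.095), 61), (np.float64(0.096), 76), (np.float64(0.097), 56), (np.float64(0.098), 69), (np.float64(0.099), 67), (np.float64(0.1), 76), (np.float64(0.101), 79), (np.float64(0.102), 81), (np.float64(0.103), 98), (np.float64(0.104), 284), (np.float64(0.105), 889), (np.float64(0.106), 526), (np.float64(0.107), 98), (np.float64(0.108), 108), (np.float64(0.109), 236), (np.float64(0.11), 289), (np.float64(0.111), 27)]
```

View pics/push.png

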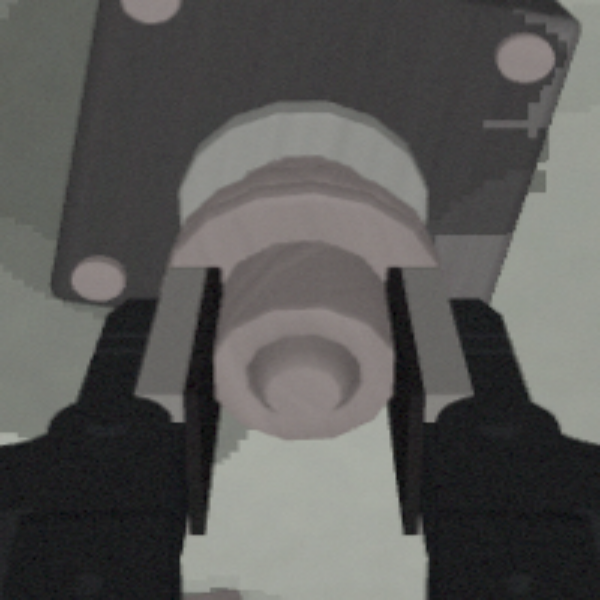

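Emit:
play_rows([
  [[0, 0, 0.0003], [0, 0, 0], 1],
  [[0, 0, 0.0003], [0, 0, 0], 1],
  [[0, 0, 0.0003], [0, 0, 0], 1],
  [[0, 0, 0.0002], [0, 0, 0], 1],
])

```text
t: 29.33
ee_pos: [0.475, -0.1731, 0.1056]
tcp_rot: [3.141, 0.0, 1.571]
ft_force: [-1.0, 1.0, 5.9]
finger_gap: 0.0217
```

Emit:
play_rows([
  [[0, 0, 0.0002], [0, 0, 0], 1],
  [[0, 0, 0.0002], [0, 0, 0], 1],
])

```text
t: 29.5
ee_pos: [0.475, -0.1731, 0.1052]
tcp_rot: [3.141, 0.0, 1.571]
ft_force: [-0.9, 0.9, 5.4]
finger_gap: 0.0217
```

Emit:
play_rows([
  [[0, 0, 0.0002], [0, 0, 0], 1],
  [[0, 0, 0.0002], [0, 0, 0], 1],
])

```text
t: 29.67
ee_pos: [0.4751, -0.1732, 0.105]
tcp_rot: [3.141, 0.0, 1.571]
ft_force: [-2.4, 1.6, 13.4]
finger_gap: 0.0219
```

Emit:
play_rows([
  [[0, 0, 0.0002], [0, 0, 0], 1],
  [[0, 0, 0.0002], [0, 0, 0], 1],
])

```text
t: 29.83
ee_pos: [0.4752, -0.1732, 0.1049]
tcp_rot: [3.141, 0.001, 1.571]
ft_force: [-3.5, 1.6, 20.0]
finger_gap: 0.0216
```

Emit:
play_rows([
  [[0, 0, 0.0001], [0, 0, 0], 1],
  [[0, 0, 0], [0, 0, 0], 1],
])

```text
t: 30.0
ee_pos: [0.4752, -0.1732, 0.1049]
tcp_rot: [3.141, 0.001, 1.571]
ft_force: [-4.0, 0.6, 19.1]
finger_gap: 0.0219
```

Emit:
play_rows([
  [[0, 0, 0.00015], [0, 0, 0], 1],
  [[0, 0, 0], [0, 0, 0], 1],
  [[0, 0, 0], [0, 0, 0], 1],
])

```text
t: 30.25
ee_pos: [0.4752, -0.1732, 0.1048]
tcp_rot: [3.141, 0.001, 1.571]
ft_force: [-4.4, 1.4, 21.1]
finger_gap: 0.0216
```

Emit:
play_rows([
  [[0, 0, 0], [0, 0, 0], 1],
  [[0, 0, 0], [0, 0, 0], 1],
  [[0, 0, 0], [0, 0, 0], 1],
  [[0, 0, 0], [0, 0, 0], 1],
])

```text
t: 30.58
ee_pos: [0.4752, -0.1732, 0.1048]
tcp_rot: [3.141, 0.001, 1.571]
ft_force: [-3.9, 0.7, 21.6]
finger_gap: 0.0219
```

Emit:
play_rows([
  [[0, 0, 5e-05], [0, 0, 0], 1],
  [[0, 0, 0], [0, 0, 0], 1],
  [[0, 0, 0], [0, 0, 0], 1],
  [[0, 0, 0], [0, 0, 0], 1],
  [[0, 0, 0], [0, 0, 0], 1],
  [[0, 0, 0], [0, 0, 0], 1],
  [[0, 0, 0], [0, 0, 0], 1],
  [[0, 0, 0], [0, 0, 0], 1],
])

```text
t: 31.25
ee_pos: [0.4752, -0.1732, 0.1048]
tcp_rot: [3.14, 0.001, 1.571]
ft_force: [-4.0, 0.6, 21.3]
finger_gap: 0.0219
```

Emit:
play_rows([
  [[0, 0, -0.0004], [0, 0, 0], 1],
  [[0, 0, -0.0004], [0, 0, 0], 1],
  [[0, 0, -0.0002], [0, 0, 0], 1],
  [[0, 0, 0], [0, 0, 0], 0.3],
  [[0, 0, 0], [0, 0, 0], 0],
  [[0, 0, 0], [0, 0, 0], -0.5],
  [[0, 0, 0], [0, 0, 0], -1],
  [[0, 0, 0], [0, 0, 0], -1],
])

```text
t: 31.92
ee_pos: [0.4749, -0.1731, 0.1048]
tcp_rot: [-3.141, -0.0, 1.571]
ft_force: [-0.2, 0.3, 0.2]
finger_gap: 0.0767
```

Emit:
play_rows([
  [[0, 0, -0.01], [0, 0, 0], -1],
  [[0, 0, -0.02], [0, 0, 0], -1],
  [[0, 0, -0.02], [0, 0, 0], -1],
  [[0, 0, -0.02], [0, 0, 0], -1],
  [[0, 0, 0], [0, 0, 0], -1],
  [[0, 0, 0], [0, 0, 0], -1],
  [[0, 0, 0], [0, 0, 0], -1],
  [[0, 0, 0], [0, 0, 0], -1],
])

```text
t: 32.58
ee_pos: [0.4745, -0.1729, 0.1744]
tcp_rot: [-3.141, -0.001, 1.571]
ft_force: [0.9, -0.4, -0.2]
finger_gap: 0.0851
```

Run:
```python
from h import *
c=viewer.read_camera('wrist'); s=readout.read_state(); print(s['t'],s['ee_pos'].round(4),s['ft_force'].round(2),s['finger_gap'])
p,u,v=cloud(c,np.ones((480,640),bool)); r=np.hypot(p[:,0]-.4748,p[:,1]+.1730)
k=(r<.024)&(p[:,2]<.125); h,e=np.histogram(p[k,2],bins=np.arange(.02,.125,.001)); print([(round(float(a),3),int(b)) for a,b in zip(e,h) if b>150])
cv2.imwrite('pics/fin.png',cv2.resize(c['color'][200:400,220:420],None,fx=3,fy=3))
c=viewer.read_camera('top')
for t in ['brick','bell','dapping_block','jar']: print(t,[np.array(d['bbox']).round() for d in models.cut_out('top',t)[:2]])
```

```text
32.6333 [ 0.4745 -0.1729  0.1743] [ 0.46 -0.28 -0.19] 0.08568602602955608
[(0.025, 261), (0.026, 368), (0.045, 280), (0.046, 410), (0.081, 647), (0.082, 705), (0.103, 385), (0.104, 430)]
brick []
bell [array([348., 182., 371., 207.]), array([463., 218., 492., 240.])]
dapping_block []
jar [array([467., 222., 494., 238.])]
```

View pics/fin.png

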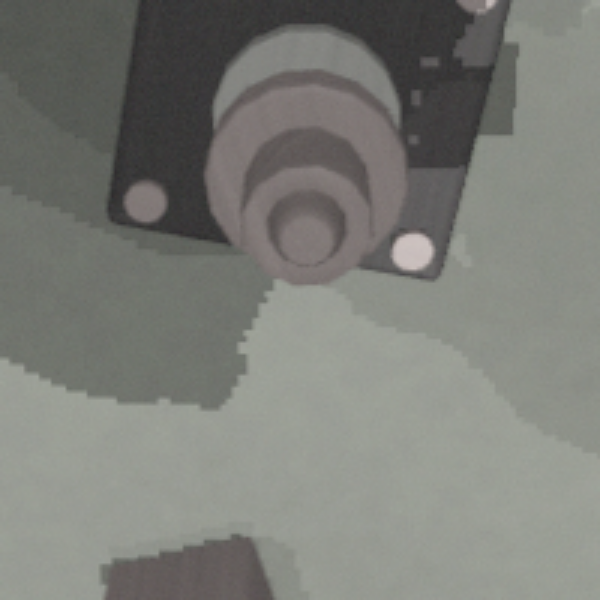

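```bash
python3 -c "
from station import ticket; print(ticket.job_done())"
```

```text
the job is handed in; nothing more can be done
None
```

The stack is on the arbor in the order asked: spacer, washer, then bushing with its shoulder down. I pushed the flange home, held it there at 21–22 N for about 1 s, then opened the gripper, backed off and handed in at about 32.7 s.

**Last checks:**
- **Flange:** its top face is at about 46 mm, 64 mm below the post tip at 110 mm, which matches the home position.
- **Stack:** the barrel top is at about 104 mm, as a fully seated stack should be. The post shows centred in the bore and nothing is touching the stack.
- **Push force:** the readings during threading, pushing and bedding never passed 22 N.

**What did not go cleanly:**
- **Washer pick-up:** the fingertips pressed on the board with about 45 N while closing, because they reach further forward than I had allowed. No arbor part was involved, and it was the fingers rather than the gripper's body. It is still above the 40 N figure set for the arm and gripper body.
- **Washer threading:** it touched the post sideways with about 7.5 N, and I corrected it at once.
- **Bystanders:** in the last top view the networks found the bell and jar where they had been, but not the brick or the dapping block, possibly because the arm hid them. I never went near either, but I did not confirm them.

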